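# Turn the specimen turntable to bring the jar over the light pad

### The job

Bring the capped jar over the round light pad: push one of the turntable's bare metal spokes round with a fingertip until the jar stands wholly over the pad, then take the hand away. Do not touch or lift the jar, the two dishes or the cups they stand in, and leave the mug and the separate stack of dishes where they are.

Things in the scene. Friction and masses are not known exactly. Their poses are not given: they have to be found in the camera images.
- turntable: Specimen turntable with three cups and three bare spokes. Turns both ways, over a full turn, about the vertical axis through its origin (on the table surface); stays where left: some 1.5 N of push at 115 mm from the axis turns it. Black hub 48 mm across, top at height 70 mm. Its x axis points at the jar's cup and turns with it, z up.
- cups: The three grey cups on their flat arms, fixed to the turntable and turning with it; same origin and axes as the turntable. The jar's cup is 63 mm across outside, centred 80 mm from the axis in direction 0 (+x); the dishes' cups are 50 mm across, 75 mm from the axis, in directions 120 and 240 degrees counter-clockwise from above. Inner floors at height 29 mm, rims at 40 mm.
- spoke_end (a point): Outer end of one of the three straight level bare metal spokes (the one opposite the jar's cup), 142 mm from the axis. Spokes are round, 12 mm thick, centre line at height 50 mm, in the turntable's own directions 60, 180 (this one) and 300 degrees, midway between cups; free all round outside the cups.
- pad (a point): Centre of the top (height 15 mm) of the round white light pad, 70 mm across, 80 mm from the turntable's axis, fixed; cups pass over it and may hide it. It lies on a grey tongue of the base, 76 mm wide, 12 mm high, running radially out to 170 mm from the axis, with a black dot at 150 mm. Spokes pass about 30 mm above it.
- jar: Squat glass jar with a white cap, 52 mm across, 50 mm tall, standing loose in the turntable's cup at direction 0; top at height 79 mm, the tallest and widest thing on the turntable. Origin at the centre of its underside, z up. The cup leaves it 1 to 2 mm of play to each side.
- dish_a: Low lidded culture dish, 38 mm across, 12 mm tall, loose in the cup at direction 120 degrees. Origin at the centre of its underside.
- dish_b: The same kind of dish, loose in the cup at direction 240 degrees. Origin at the centre of its underside.
- mug: White mug, 80 mm across, 90 mm tall, standing on the table beside the turntable, on one side or the other. Origin at the centre of its underside. Bystander.
- dish_stack: Stack of four clear culture dishes as one piece, 90 mm across, 60 mm tall, on the table at the other side. Origin at the centre of its underside. Bystander.
There are look-alikes about, which are no part of the job. Leave any pink look-alike of the dish_b alone. What is shaped like the dish_a but yellow is not meant.

How it is judged:
By the outcome, as a careful person would: the job done as asked, in the order asked, and still so for the second after the job is handed in, with the robot touching nothing.
It also fails if it takes over 45 s, if anything falls off the work surface, if the arm or the gripper's body presses on something with over 40 N, if the wrist force passes 120 N, or if a joint passes its speed limit or range.

### The arm

A 7-joint arm with a two-finger parallel gripper is mounted at the origin on the work surface. World frame = base frame: x ahead of the robot, y to its left, z up, the work surface at z = 0. Lengths are in m, angles in rad, forces in N, time in s.
With the tool pointing down it reaches from about 0.35 to 0.9 m from the base axis. Payload 8.1 kg.
Tool frame: the origin (TCP) lies at the centre of the arm's flange, where the gripper is bolted on; the fingertips stand 178 mm ahead of it and the grasp point (between the pads) lies 159 mm ahead of it; z points along the fingers, y is the line along which they close (so a half turn about z gives the same grasp; the last joint's range is limited). The gripper opens to 92 mm and grips with 3 to 60 N. Pads are 19 mm wide; open, the fingers measure 130 mm over their backs; the gripper's body (75 mm by 190 mm) begins 47 mm behind the grasp point.
Start: joints at [-1.213, 0.434, 0.025, 1.573, -0.012, 1.134, -0.075], TCP at [0.278, 0.56, 0.405] pointing down, gripper open.
Joint ranges: [-2.62, 2.62], [-0.44, 2.09], [-1.27, 1.32], [0.08, 2.57], [-1.32, 4.46], [0.12, 2], [-2.74, 2.74]. Speed limits (rad/s): [2.22, 2.22, 3.01, 3.01, 3.14, 3.14, 3.14].

### API

Orientations are given as a rotation vector (axis times angle).
In Python, from cell import arm gives the robot as it stands. The module is installed in compiled form; this text tells all that it offers.
- The arm moves only by the shell command python3 -m inch 'ROWS' [FORCE]. ROWS is text: rows parted by semicolons, each of 5 numbers parted by spaces: the shift along the tool's x, y, z in m, then the turn about the tool's z in rad, then the finger opening in m, from 0 to 0.0918. In form: x y z roll fingers; .... A call has 1 to 5 rows; each row is the pose to reach, as a shift and turn from the pose commanded when the call began, along the tool's axes at that moment; what a row does not reach only later rows make up. A row lasts 1/10 s, in which the tool goes at most 50 mm and 8.59 degrees, less where a joint would pass 70% of its speed; a pose out of reach is approached as far as the arm can. A call with a gripper value outside its range is refused whole. The fingers move at their own pace and stop on an object; FORCE is the grip in N (left out, the last holds). Time passes only in rows, so rows that repeat a pose let the fingers close. It gives the time, the measured TCP pose, the force, the opening and the grip force at its end, in the units of the state.
- arm.observe(): the state, without advancing time (a new reading comes with each control period).
- arm.get_image(name): name is "side" or "top" or "wrist"; returns the picture (480x640x3 uint8, red, green, blue); there is no depth.
- arm.get_calibration(name): a dict with "intrinsics" (3x3 intrinsics, pixels), "pose" (4x4, takes a point from camera to world coordinates). Camera axes: x right, y up, looking along -z (the intrinsics and any distortion apply to the point x, -y, -z); pixel columns grow to the right and rows downward; lengths in m; the calibration is good to about 2 mm. A picture is of the moment at which its call begins: read the wrist's pose just before it. get_calibration takes no time and is no camera call; for the wrist camera it gives the pose at the moment of the call.
- arm.sign_off(): hands the job in; it is judged then, once.
Trained networks look in the newest picture that a camera, given by its name, has taken for a name from the list of things; names that differ only in an ending like _2 or _b are one class to them, and where a whole thing is asked for, a point or a joint stands for the part that bears it (a point fixed in the world has none). Each returns a list of dicts, best first, with "conf" (0 to 1); they miss things now and then, are a little off and sometimes report something else, mostly with a low value. They report only what shows in the picture. A call takes as long as a camera call. They do not tell look-alikes from the thing itself.
- arm.look_for(camera, query): "point" ([row, column] in pixels, amid what is visible of it).
- arm.silhouettes(camera, query): "region" (480x640 bool, what is visible of it) and "point" ([row, column] in pixels, amid what is visible of it).
- arm.place_of(camera, query): "point" ([row, column] in pixels: a listed point, or the origin of a listed thing).
The state is a dict: "clock": time; "joints": joint angles; "dq": joint speeds; "joint_efforts": joint torques, N m; "position": TCP position; "ee_rot": TCP orientation; "force": force on the tool from outside, world axes, zero at the start; "ft_torque": the same for the moment, N m; "width": opening from 0.0 (shut) to 1.0 (fully open); "gripper_force": force on a finger pad.
Only numpy, scipy, OpenCV 4.12 (cv2) and the standard library are available. Lean on these libraries where they do the work, as an engineer would, in place of code of your own. Each camera call takes 0.05 s, during which the arm holds its last target. There are 200 camera calls.

## Working session

There is one attempt and no reset: what is moved stays moved. The work goes in short steps, Python scripts to look and compute and a shell command to move; the robot and the scene stay as the last step left them, time stands still between calls to the robot, and variables do not carry over. Pictures are saved under pics/ and viewed, at most 10 in all, crops included, and the job is handed in when it is done.

```bash
mkdir -p pics
cat > h.py <<'E'
import numpy as np, cv2
from cell import arm
def ray(cam,pt,z):
    c=arm.get_calibration(cam);K=np.array(c["intrinsics"]);T=np.array(c["pose"])
    r,cc=pt
    d=np.linalg.inv(K)@[cc,r,1]; d=T[:3,:3]@[d[0],-d[1],-d[2]]
    o=T[:3,3]; return o+d*(z-o[2])/d[2]
def save(cam,n):
    cv2.imwrite(f"pics/{n}.png",arm.get_image(cam)[:,:,::-1])
E
python3 - <<'E'
from h import *
save("top","t0"); save("side","s0")
for q,z in [("turntable",0),("spoke_end",.05),("pad",.015),("jar",.029),("mug",0),("dish_stack",0),("dish_a",.029)]:
    for d in arm.place_of("top",q)[:4]:
        print(q,round(d["conf"],2),np.round(d["point"]),ray("top",d["point"],z).round(3))
s=arm.observe();print(s["position"],s["ee_rot"],s["clock"],arm.get_calibration("top"))
E
```

```text
turntable 0.96 [262. 357.] [ 0.589 -0.058  0.   ]
spoke_end 0.8 [236. 425.] [ 0.635 -0.193  0.05 ]
pad 0.65 [231. 381.] [ 0.652 -0.106  0.015]
pad 0.35 [301. 152.] [0.504 0.364 0.015]
jar 0.3 [234. 428.] [ 0.644 -0.203  0.029]
mug 0.71 [301. 153.] [0.505 0.367 0.   ]
dish_stack 0.77 [321. 516.] [ 0.467 -0.384  0.   ]
dish_a 0.83 [284. 385.] [ 0.539 -0.113  0.029]
dish_a 0.73 [227. 366.] [ 0.659 -0.075  0.029]
dish_a 0.7 [166. 372.] [ 0.789 -0.089  0.029]
dish_a 0.64 [320. 425.] [ 0.467 -0.193  0.029]
[0.27793611 0.5597816  0.40468476] [-7.17561074e-01 -3.05854337e+00  1.41681059e-04] 0.45 {'intrinsics': array([[607.16773538,   0.        , 321.5891116 ],
       [  0.        , 607.16773538, 244.33093472],
       [  0.        ,   0.        ,   1.        ]]), 'pose': array([[ 0.0038207 ,  0.98571821, -0.16835976,  0.41030838],
       [-0.99998992,  0.00416294,  0.00167989,  0.01916399],
       [ 0.00235677,  0.16835164,  0.98572419,  1.2620037 ],
       [ 0.        ,  0.        ,  0.        ,  1.        ]])}
```

Run:
```python
import cv2
i=cv2.imread("pics/t0.png")[140:380,230:550]
cv2.imwrite("pics/t0c.png",cv2.resize(i,None,fx=2.5,fy=2.5,interpolation=2))
```

```text
(no output)
```

View pics/t0c.png

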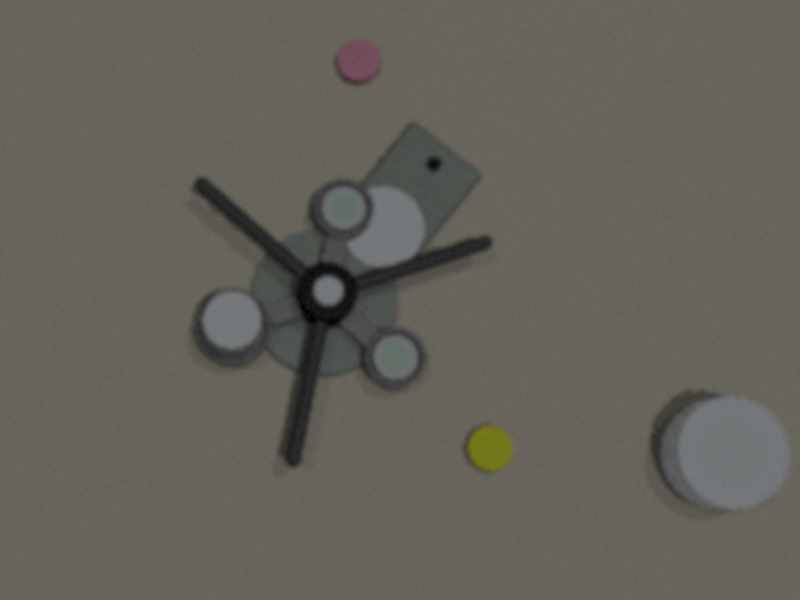

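View pics/s0.png

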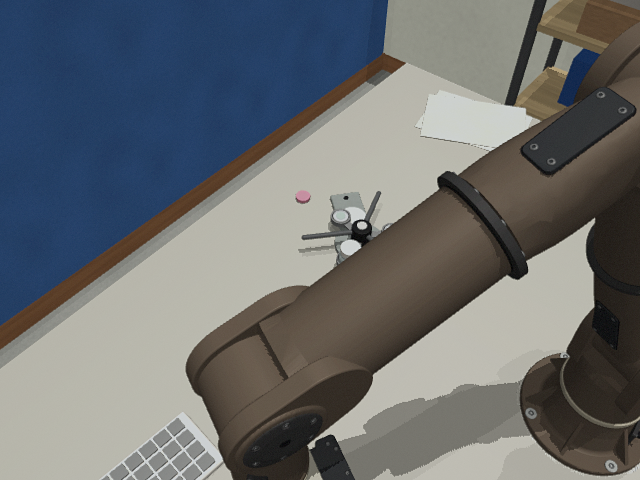

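The crop shows the hub at (327,290), the jar at (232,322), the pad's dot at (433,163), and spoke ends at (200,185), (488,242) and (292,460). The white stack is at the lower right.

Run:
```python
from h import *
P={}
for n,x,y,z in [("hub",327,290,.07),("jar",232,321,.079),("s1",201,185,.05),("s2",488,242,.05),("s3",292,459,.05),("dot",433,163,.012),("pad",386,226,.015),("dA",344,206,.041),("dB",395,356,.041),("pink",359,60,.012),("yel",490,447,.012),("stack",732,452,.06)]:
    P[n]=ray("top",[140+y/2.5,230+x/2.5],z)
c=P["hub"]
for n,p in P.items():
    v=p-c;print(n,p.round(3),round(np.hypot(*v[:2]),3),round(np.degrees(np.arctan2(v[1],v[0])),1))
from scipy.spatial.transform import Rotation as R
print(R.from_rotvec(arm.observe()["ee_rot"]).as_matrix().round(3))
```

```text
hub [ 0.591 -0.061  0.07 ] 0.0 0.0
jar [0.564 0.015 0.079] 0.08 109.2
s1 [0.68 0.04 0.05] 0.135 48.5
s2 [ 0.634 -0.193  0.05 ] 0.139 -72.0
s3 [ 0.458 -0.033  0.05 ] 0.135 168.3
dot [ 0.708 -0.155  0.012] 0.151 -38.7
pad [ 0.653 -0.114  0.015] 0.082 -40.5
dA [ 0.665 -0.077  0.041] 0.076 -12.5
dB [ 0.541 -0.117  0.041] 0.075 -131.1
pink [ 0.798 -0.093  0.012] 0.21 -8.9
yel [ 0.47  -0.197  0.012] 0.182 -131.5
stack [ 0.465 -0.379  0.06 ] 0.343 -111.6
[[-0.896  0.445 -0.   ]
 [ 0.445  0.896 -0.   ]
 [-0.    -0.    -1.   ]]
```

```bash
python3 -m inch '-0.032 -0.034 0 -0.115 0; -0.064 -0.069 0 -0.23 0; -0.096 -0.104 0 -0.345 0; -0.128 -0.138 0 -0.461 0; -0.16 -0.173 0 -0.461 0'; python3 -c "
from h import *
from scipy.spatial.transform import Rotation as R
s=arm.observe();print(R.from_rotvec(s['ee_rot']).as_matrix().round(3),s['joints'])"
```

```text
clock: 0.95
position: [0.3446, 0.3318, 0.4049]
ee_rot: [-0.007, 3.141, 0.001]
force: [1.6, 0.1, 0.5]
width: 0.615
gripper_force: 0.0
[[-1.    -0.004  0.   ]
 [-0.004  1.     0.   ]
 [-0.     0.    -1.   ]] [-0.86419186  0.1983996  -0.01663094  1.916618    0.00394254  1.02600062
  0.69259013]
```

```bash
python3 -m inch '-0.014 -0.045 0 0 0; -0.028 -0.09 0 0 0; -0.042 -0.135 0 0 0; -0.056 -0.18 0 0 0; -0.07 -0.225 0 0 0'; python3 -m inch '-0.014 -0.045 0.01 0 0; -0.028 -0.09 0.03 0 0; -0.04 -0.135 0.05 0 0; -0.051 -0.18 0.07 0 0; -0.051 -0.18 0.08 0 0'
```

```text
clock: 1.45
position: [0.4145, 0.1068, 0.4051]
ee_rot: [-0.0, 3.141, 0.001]
force: [0.4, -0.2, 0.4]
width: 0.175
gripper_force: 0.0
clock: 1.95
position: [0.4656, -0.077, 0.3238]
ee_rot: [0.012, 3.141, -0.004]
force: [-0.1, 0.8, 0.2]
width: 0.001
gripper_force: 0.0
```

```bash
python3 -m inch '0 0 0.03 0 0; 0 0 0.065 0 0; 0 0 0.1 0 0; 0 0 0.116 0 0; 0 0 0.116 0 0'; python3 -c "
from h import *
save('side','s1');save('wrist','w1')
print(arm.observe()['position'])
i=np.hstack([cv2.resize(cv2.imread('pics/s1.png')[120:320,240:500],(520,400)),cv2.resize(cv2.imread('pics/w1.png'),(280,400))]);cv2.imwrite('pics/c1.png',i)"
```

```text
clock: 2.45
position: [0.4645, -0.0707, 0.2069]
ee_rot: [0.001, -3.138, -0.001]
force: [0.3, -0.3, 0.3]
width: 0.005
gripper_force: 0.0
[ 0.46556476 -0.07098705  0.20909547]
```

View pics/c1.png

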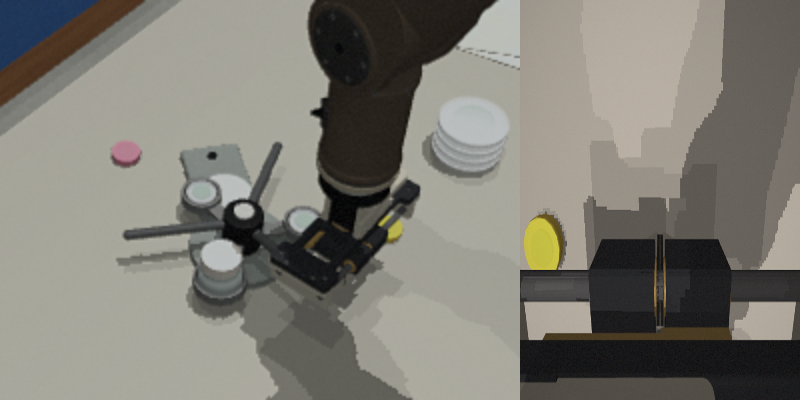

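The side view shows the closed fingers down beside the near spoke, clear of the jar and dishes. Next I'll compute the arc waypoints.

```bash
cat > wp.py <<'E'
import numpy as np,sys
hub=np.array([.591,-.061])
def f(phi,r=.12):
    a=np.radians(phi);u=np.array([np.cos(a),np.sin(a)]);n=np.array([-u[1],u[0]])
    return hub+r*u+(.006+.0095*abs(u[1])+.019*abs(u[0]))*n
base=np.array([.466,-.073])
for k,phi in enumerate(np.arange(168,20,-5.)):
    p=f(phi);d=p-base;print(phi,p.round(3),"row",f"{-d[0]:.3f} {d[1]:.3f}")
    if k%5==4: base=p.round(3);print('--')
E
python3 wp.py
```

```text
168.0 [ 0.468 -0.062] row -0.002 0.011
163.0 [ 0.468 -0.052] row -0.002 0.021
158.0 [ 0.47  -0.041] row -0.004 0.032
153.0 [ 0.472 -0.031] row -0.006 0.042
148.0 [ 0.475 -0.02 ] row -0.009 0.053
--
143.0 [ 0.479 -0.01 ] row -0.004 0.010
138.0 [ 0.484 -0.   ] row -0.009 0.020
133.0 [0.49  0.009] row -0.015 0.029
128.0 [0.497 0.018] row -0.022 0.038
123.0 [0.505 0.026] row -0.030 0.046
--
118.0 [0.514 0.034] row -0.009 0.008
113.0 [0.524 0.041] row -0.019 0.015
108.0 [0.534 0.047] row -0.029 0.021
103.0 [0.545 0.052] row -0.040 0.026
98.0 [0.556 0.055] row -0.051 0.029
--
93.0 [0.568 0.058] row -0.012 0.003
88.0 [0.579 0.059] row -0.023 0.004
83.0 [0.588 0.06 ] row -0.032 0.005
78.0 [0.597 0.06 ] row -0.041 0.005
73.0 [0.606 0.06 ] row -0.050 0.005
--
68.0 [0.616 0.058] row -0.010 -0.002
63.0 [0.625 0.056] row -0.019 -0.004
58.0 [0.634 0.054] row -0.028 -0.006
53.0 [0.643 0.05 ] row -0.037 -0.010
48.0 [0.652 0.045] row -0.046 -0.015
--
43.0 [0.661 0.04 ] row -0.009 -0.005
38.0 [0.669 0.034] row -0.017 -0.011
33.0 [0.677 0.027] row -0.025 -0.018
28.0 [0.684 0.019] row -0.032 -0.026
23.0 [0.691 0.011] row -0.039 -0.034
--
```

```bash
python3 -m inch '-0.002 0.011 0 0 0; -0.002 0.021 0 0 0; -0.004 0.032 0 0 0; -0.006 0.042 0 0 0; -0.009 0.053 0 0 0'; python3 -m inch '-0.004 0.010 0 0 0; -0.009 0.020 0 0 0; -0.015 0.029 0 0 0; -0.022 0.038 0 0 0; -0.030 0.046 0 0 0'
```

```text
clock: 3.05
position: [0.4745, -0.0171, 0.209]
ee_rot: [-0.001, 3.141, 0.0]
force: [-0.2, -1.8, -0.4]
width: 0.001
gripper_force: 0.8
clock: 3.55
position: [0.5049, 0.0285, 0.2086]
ee_rot: [0.0, -3.141, 0.0]
force: [-1.0, -1.8, 0.2]
width: 0.001
gripper_force: 0.7
```

```bash
python3 -m inch '-0.009 0.008 0 0 0; -0.019 0.015 0 0 0; -0.029 0.021 0 0 0; -0.040 0.026 0 0 0; -0.051 0.029 0 0 0'; python3 -m inch '-0.012 0.003 0 0 0; -0.023 0.004 0 0 0; -0.032 0.005 0 0 0; -0.041 0.005 0 0 0; -0.050 0.005 0 0 0'; python3 -c "
from h import *
save('side','s2');save('top','t2')
i=np.hstack([cv2.resize(cv2.imread('pics/s2.png')[120:320,260:460],(400,400)),cv2.resize(cv2.imread('pics/t2.png')[160:320,280:440],(400,400))]);cv2.imwrite('pics/c2.png',i)"
```

```text
clock: 4.05
position: [0.5562, 0.0574, 0.2086]
ee_rot: [0.001, -3.141, -0.0]
force: [-1.0, -1.4, -0.6]
width: 0.005
gripper_force: 0.6
clock: 4.55
position: [0.6059, 0.0615, 0.2086]
ee_rot: [-0.0, -3.141, 0.0]
force: [-1.5, -0.1, 0.6]
width: 0.006
gripper_force: 0.8
```

View pics/c2.png

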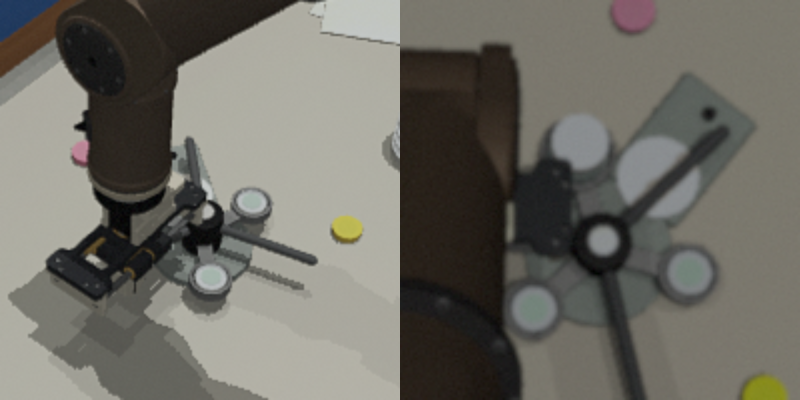

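The turntable follows: the jar is now at (580,142) in the right half, about 55° short of the pad. I'll continue.

```bash
python3 -m inch '-0.010 -0.002 0 0 0; -0.019 -0.004 0 0 0; -0.028 -0.006 0 0 0; -0.037 -0.010 0 0 0; -0.046 -0.015 0 0 0'; python3 -m inch '-0.009 -0.005 0 0 0; -0.017 -0.011 0 0 0; -0.025 -0.018 0 0 0; -0.032 -0.026 0 0 0; -0.032 -0.026 0 0 0'; python3 -c "
from h import *
save('top','t3')
i=cv2.resize(cv2.imread('pics/t3.png')[160:320,280:440],(600,600),interpolation=2);cv2.imwrite('pics/c3.png',i)"
```

```text
clock: 5.15
position: [0.6521, 0.0466, 0.2087]
ee_rot: [0.001, -3.142, -0.0]
force: [-2.1, 0.0, 0.7]
width: 0.003
gripper_force: 0.8
clock: 5.65
position: [0.6845, 0.0186, 0.209]
ee_rot: [0.003, 3.14, -0.002]
force: [0.8, -0.5, 0.7]
width: 0.006
gripper_force: 0.0
```

View pics/c3.png

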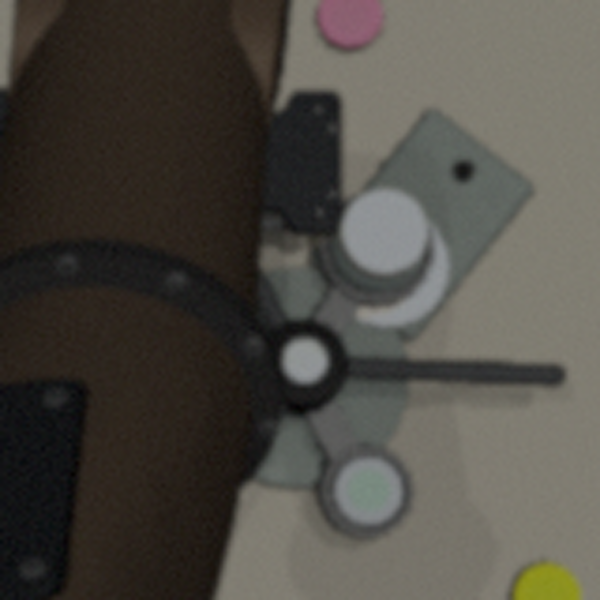

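The jar cap is at (385,232), the spoke end at (555,375), and the dot at (463,171), so the jar is a little short of the pad.

```bash
cat >> h.py <<'E'
def ang(pts,hub):
    P={n:ray("top",[160+y/3.75,280+x/3.75],z) for n,x,y,z in pts}
    c=ray("top",[160+hub[1]/3.75,280+hub[0]/3.75],.07)
    for n,p in P.items():
        v=p-c;print(n,p.round(3),round(np.hypot(*v[:2]),3),round(np.degrees(np.arctan2(v[1],v[0])),1))
E
python3 -c "
from h import *
ang([('jar',385,232,.079),('spoke-60',555,375,.05),('dish-120',368,489,.041),('dot',463,171,.012)],(305,360))"; sed -i 's/base=np.array.*/base=f(28.)/;s/168,20,-5/28,16,-1/' wp.py; sed -i '/k%5/d' wp.py; python3 wp.py
```

```text
jar [ 0.658 -0.104  0.079] 0.08 -32.1
spoke-60 [ 0.586 -0.198  0.05 ] 0.136 -91.9
dish-120 [ 0.525 -0.097  0.041] 0.074 -151.7
dot [ 0.708 -0.156  0.012] 0.15 -38.7
28.0 [0.684 0.019] row -0.000 0.000
27.0 [0.686 0.018] row -0.001 -0.002
26.0 [0.687 0.016] row -0.003 -0.003
25.0 [0.688 0.014] row -0.004 -0.005
24.0 [0.69  0.013] row -0.005 -0.007
23.0 [0.691 0.011] row -0.007 -0.008
22.0 [0.692 0.009] row -0.008 -0.010
21.0 [0.693 0.007] row -0.009 -0.012
20.0 [0.694 0.006] row -0.010 -0.014
19.0 [0.696 0.004] row -0.011 -0.016
18.0 [0.697 0.002] row -0.013 -0.018
17.0 [ 0.698 -0.   ] row -0.014 -0.020
```

```bash
python3 -m inch '-0.002 -0.003 0 0 0; -0.005 -0.006 0 0 0; -0.007 -0.009 0 0 0; -0.009 -0.012 0 0 0; -0.009 -0.012 0 0 0'; python3 -m inch '0 0.006 0 0 0; 0.002 0.02 0 0 0; 0.002 0.035 0 0 0; 0.002 0.035 -0.03 0 0; 0.002 0.035 -0.07 0 0';python3 -m inch '0 0.03 -0.04 0 0; 0 0.08 -0.08 0 0; 0 0.13 -0.12 0 0; 0 0.18 -0.13 0 0; 0 0.22 -0.13 0 0'; python3 -c "
from h import *
save('top','t4')
i=cv2.resize(cv2.imread('pics/t4.png')[160:320,280:440],(600,600),interpolation=2);cv2.imwrite('pics/c4.png',i)"
```

```text
clock: 6.2
position: [0.6926, 0.0081, 0.2088]
ee_rot: [0.001, 3.141, -0.001]
force: [-0.5, -0.1, 0.2]
width: 0.007
gripper_force: 0.2
clock: 6.7
position: [0.6893, 0.047, 0.2772]
ee_rot: [0.005, -3.137, -0.001]
force: [-0.3, -0.2, 1.2]
width: 0.003
gripper_force: 0.0
clock: 7.2
position: [0.6898, 0.2511, 0.4097]
ee_rot: [-0.001, 3.138, 0.003]
force: [1.9, 0.2, -0.2]
width: 0.007
gripper_force: 0.0
```

View pics/c4.png

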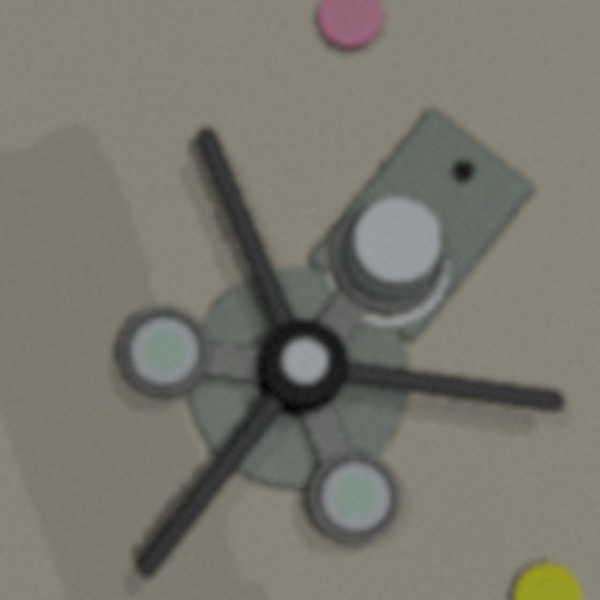

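The hand is clear. The jar cap is at (397,240), with spoke ends at (207,137), (555,401) and (148,566).

```bash
python3 -c "
from h import *
ang([('jar',397,240,.079),('spoke-60',554,400,.05),('spoke+60',207,138,.05),('spoke180',149,565,.05),('dish-120',355,496,.041),('dish120',164,351,.041),('dot',463,171,.012)],(305,360))"
```

```text
jar [ 0.654 -0.111  0.079] 0.08 -37.6
spoke-60 [ 0.573 -0.197  0.05 ] 0.136 -97.7
spoke+60 [ 0.716 -0.01   0.05 ] 0.136 22.2
spoke180 [0.484 0.02  0.05 ] 0.135 142.5
dish-120 [ 0.521 -0.09   0.041] 0.075 -157.8
dish120 [0.6   0.013 0.041] 0.075 83.1
dot [ 0.708 -0.156  0.012] 0.15 -38.7
```

The turntable stands at −37.6° against the pad at −38.7°. That is about 1.5 mm off, well inside the 9 mm margin.

```bash
python3 -c "
from cell import arm
print(arm.sign_off())"
```

```text
the job is handed in; nothing more can be done
None
```

The jar now stands over the light pad, about 1.5 mm off centre by my measurement; I pushed a bare spoke round, took the hand away and handed the job in at about 7 s on the clock.

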